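Rotate the seasoning jars from the old rack to the new one

ROBOT

A 6-joint arm with a two-finger parallel gripper is mounted at the origin on a cart in front of the work surface, level with it; the furniture and walls round the work are solid. World frame = base frame: x ahead of the robot, y to its left, z up, the work surface at z = 0. Lengths are in m, angles in rad, forces in N, time in s.
With the tool pointing down it reaches from about 0.35 to 0.925 m from the base axis. Payload 6.4 kg.
Tool frame: the origin (TCP) lies midway between the tips of the shut fingers; the grasp point (between the pads) lies 19 mm behind it (env.grip_point_offset is the distance from the TCP to the grasp point, in m); z points along the fingers, y is the direction in which the jaws open and shut (so a half turn about z gives the same grasp; the last joint's range is limited). The gripper opens to 94 mm and grips with 3 to 60 N. Pads are 16 mm wide; open, the fingers measure 119 mm over their backs; the gripper's body (75 mm by 177 mm) begins 78 mm behind the grasp point.
Start: joints at [-1.388, 0.245, 1.558, -0, 1.339, -0.174], TCP at [0.227, -0.609, 0.205] pointing down, gripper open.
Joint ranges: [-3.13, 3.13], [-1.02, 2.26], [0.13, 2.54], [-0.95, 4.09], [0.21, 2.88], [-2.74, 2.74]. Speed limits (rad/s): [2.57, 2.57, 3.14, 3.14, 3.14, 3.14].

INTERFACE

Orientations are given as a 3x3 rotation matrix whose columns are the frame's x, y, z axes.
In Python, from workcell import env gives the robot as it stands.
- The arm moves only by the tool jog_arm, never from a script. Its argument "commands" is a list that holds one entry, the list of rows, each a list of 4 numbers: the shift along the tool's x, y, z in mm, then the turn about the tool's z in degrees. A call has 1 to 8 rows; each row shifts and turns the commanded pose from where the row before left it, along the tool's axes as they then stand; what a row does not reach is not made up. A row lasts 1/12 s, in which the tool goes at most 41.7 mm and 7.16 degrees, less where a joint would pass 70% of its speed; a pose out of reach is approached as far as the arm can. A call with a gripper value outside its range is refused whole. "grip" is the opening, from 0 (shut) to 1 (fully open), set as the call begins (left out, the last holds). The fingers move at their own pace and stop on an object; the grip force is fixed at half the most. Time passes only in rows, so rows that do not move let the fingers close. It gives the time, the measured TCP pose, the force and the opening at its end, in the units of the state.
- env.read_state(): the state, without advancing time (a new reading comes with each control period).
- env.snapshot(name): name is "scene" or "top" or "wrist"; returns (picture, depth): 400x640x3 uint8, red, green, blue; 400x640 float32, m along the optical axis (not along the pixel's ray), 0 where there is no reading.
- env.camera_info(name): a dict with "K" (3x3 intrinsics, pixels), "R" (3x3) and "t" (3): a world point X has camera coordinates R X + t; the wrist camera has in their place "tool_from_camera" (4x4, takes a point from camera to tool coordinates, whose origin is the TCP and whose axes are the flange's). Camera axes: x right, y down, z forward; pixel columns grow to the right and rows downward; lengths in m; the calibration is good to about 2 mm. A picture is of the moment at which its call begins: read the wrist's pose just before it. camera_info takes no time and is no camera call.
- env.job_done(): hands the job in, once; it reports no verdict.
The state is a dict: "time": time; "qpos": joint angles; "qvel": joint speeds; "tau": joint torques, N m; "position": TCP position; "ee_rot": TCP orientation; "ft_force": force on the tool from outside, world axes, zero at the start; "torque": the same for the moment, N m; "opening": opening from 0.0 (shut) to 1.0 (fully open).
Only numpy, scipy, OpenCV 4.12 (cv2) and the standard library are available. Lean on these libraries where they do the work, as an engineer would, in place of code of your own. Each camera call takes 0.05 s, during which the arm holds its last target.

TASK

Rotate the seasoning stock: move the four jars from the wooden rack into the metal rack in reverse order, so that the jar now nearest the robot ends in the well farthest from it, the second goes to the third well, and so on until the jar now at the far end stands nearest. Keep every jar upright and leave each one standing on the floor of its own well, and do not push away the thermometer and the label roll.

Things in the scene. Friction and masses are not known exactly. Their poses are not given: they have to be found in the camera images.
- wood_rack: Brown wooden rack, 286 x 76 x 32 mm (x, y, z). Four open square wells in a row, centres at x = -105, -35, 35, 105 mm, y = 0; each 64 mm wide inside, walls 6 mm, floor 10 mm above the origin (centre of underside). +x points away from the robot (within 0.3 rad). Fixed. A 22 mm wide, 26 mm high ledge on its -y side carries the tags. Holds the jars at the start.
- steel_rack: Silver-grey metal rack without ledge, empty at the start. 286 x 76 x 32 mm (x, y, z). Four open square wells in a row, centres at x = -105, -35, 35, 105 mm, y = 0; each 64 mm wide inside, walls 6 mm, floor 10 mm above the origin (centre of underside). +x points away from the robot (within 0.3 rad). Fixed.
- jar_red: Clear jar with a red screw cap and a pale paper band, 90 mm high, 0.11 to 0.23 kg: body 44 mm across and straight up to 60 mm, then a narrower neck, cap 40 mm across from 74 to 90 mm. Loose; origin at the centre of its underside, z up. at the start it stands in the wood rack's well that has the tag of its colour.
- jar_yellow: Clear jar with a yellow screw cap and a pale paper band, 90 mm high, 0.11 to 0.23 kg: body 44 mm across and straight up to 60 mm, then a narrower neck, cap 40 mm across from 74 to 90 mm. Loose; origin at the centre of its underside, z up. at the start it stands in the wood rack's well that has the tag of its colour.
- jar_green: Clear jar with a green screw cap and a pale paper band, 90 mm high, 0.11 to 0.23 kg: body 44 mm across and straight up to 60 mm, then a narrower neck, cap 40 mm across from 74 to 90 mm. Loose; origin at the centre of its underside, z up. at the start it stands in the wood rack's well that has the tag of its colour.
- jar_blue: Clear jar with a blue screw cap and a pale paper band, 90 mm high, 0.11 to 0.23 kg: body 44 mm across and straight up to 60 mm, then a narrower neck, cap 40 mm across from 74 to 90 mm. Loose; origin at the centre of its underside, z up. at the start it stands in the wood rack's well that has the tag of its colour.
- tag_red: Red plastic tag, 44 x 18 x 3 mm with a white strip, fixed on the wood rack's ledge beside the well where the red jar stands at the start; it never moves in the run. Origin: not on the plate but at the centre of that well, on its floor (the plate lies 49 mm from it towards the rack's -y, 17.5 mm higher).
- tag_yellow: Yellow plastic tag, 44 x 18 x 3 mm with a white strip, fixed on the wood rack's ledge beside the well where the yellow jar stands at the start; it never moves in the run. Origin: not on the plate but at the centre of that well, on its floor (the plate lies 49 mm from it towards the rack's -y, 17.5 mm higher).
- tag_green: Green plastic tag, 44 x 18 x 3 mm with a white strip, fixed on the wood rack's ledge beside the well where the green jar stands at the start; it never moves in the run. Origin: not on the plate but at the centre of that well, on its floor (the plate lies 49 mm from it towards the rack's -y, 17.5 mm higher).
- tag_blue: Blue plastic tag, 44 x 18 x 3 mm with a white strip, fixed on the wood rack's ledge beside the well where the blue jar stands at the start; it never moves in the run. Origin: not on the plate but at the centre of that well, on its floor (the plate lies 49 mm from it towards the rack's -y, 17.5 mm higher).
- probe: Probe thermometer lying between the racks, blue 26 mm wide body and thin steel needle, 179 mm long, 16 mm high. Loose bystander; origin at the centre of its underside.
- labels: Roll of white labels lying flat beyond the thermometer, 78 mm across, 25 mm high. Loose bystander; origin at the centre of its underside.
Things that resemble listed ones, but are neither listed nor needed, are in the scene too. What is shaped like the jar_yellow but turquoise is not meant.

How it is judged:
By the outcome, as a careful person would: the job done as asked, in the order asked, and still so for the second after the job is handed in, with the robot touching nothing.
It also fails if it takes over 102 s, if anything falls off the work surface, if the arm or the gripper's body presses on something with over 40 N, if the wrist force passes 120 N, or if a joint passes its speed limit or range.

## Working session

There is one attempt and no reset: what is moved stays moved. The work goes in short steps, Python scripts to look and compute and a tool call to move; the robot and the scene stay as the last step left them, time stands still between calls to the robot, and variables do not carry over. Pictures are saved under pics/ and viewed, and the job is handed in when it is done.

Besides the shell and the picture viewer there is one more tool, called after ">>>" as name(argument=value, ...), one argument or row to a line, values as JSON. jog_arm: Moves the arm, as the interface text tells. Its arguments: {"type":"object","properties":{"commands":{"type":"array","items":{"type":"array","items":{"type":"array","items":{"type":"number"}}}},"grip":{"type":"number"}},"required":["commands"]}

```bash
mkdir -p pics; ls; python3 - <<'E'
from workcell import env
import cv2,numpy as np
np.set_printoptions(precision=4,suppress=True)
s=env.read_state();print(s['time'],s['position'],s['ee_rot'],s['opening'],env.grip_point_offset)
for n in ("scene","top"):
    p,d=env.snapshot(n);np.savez(f"{n}0.npz",p=p,d=d)
    cv2.imwrite(f"pics/{n}0.png",p[:,:,::-1]);c=env.camera_info(n);print(n,c)
E
```

```text
pics
0.0 [ 0.2269 -0.6085  0.2044] [[ 0.937   0.3493 -0.0004]
 [ 0.3493 -0.937   0.0018]
 [ 0.0003 -0.0019 -1.    ]] 1.000465959549576 0.0188
scene {'K': array([[506.2209,   0.    , 317.0855],
       [  0.    , 506.2209, 195.5738],
       [  0.    ,   0.    ,   1.    ]]), 'R': array([[-0.8054, -0.5927,  0.0099],
       [-0.402 ,  0.5338, -0.744 ],
       [ 0.4357, -0.6031, -0.6681]]), 't': array([0.4733, 0.2577, 1.104 ])}
top {'K': array([[415.0579,   0.    , 322.6705],
       [  0.    , 415.0579, 202.2273],
       [  0.    ,   0.    ,   1.    ]]), 'R': array([[ 0.0107, -0.9999, -0.005 ],
       [-0.9896, -0.0099, -0.1437],
       [ 0.1436,  0.0065, -0.9896]]), 't': array([0.0111, 0.5777, 0.9833])}
```

View pics/top0.png

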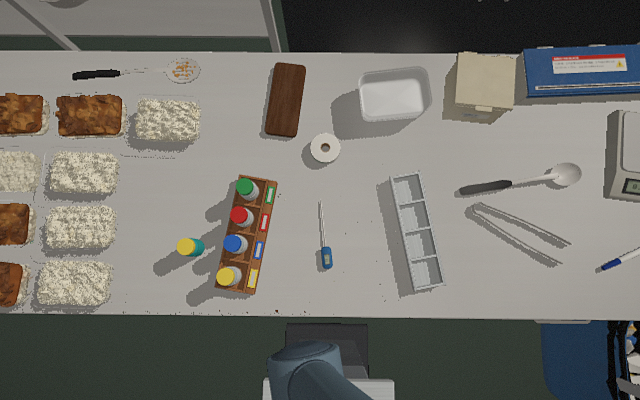

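View pics/scene0.png

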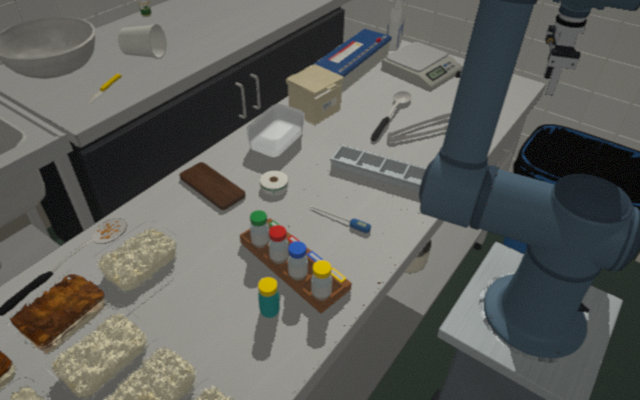

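The top view shows, from the near end of the wooden rack: yellow cap (229,277), blue (235,243), red (241,216), green (246,188). A turquoise-bodied lookalike with a yellow cap stands outside the rack at (190,247). The steel rack runs from (408,175) to (428,285). The thermometer is at (325,240) and the roll at (325,148). I'll check the two yellow caps in a crop, then measure.

```bash
cat > h.py <<'E'
import cv2,numpy as np
from workcell import env
np.set_printoptions(precision=4,suppress=True)
def world(n,d):
    c=env.camera_info(n);K=c['K'];v,u=np.mgrid[:400,:640]
    P=np.stack([(u-K[0,2])/K[0,0]*d,(v-K[1,2])/K[1,1]*d,d],-1)
    return (P-c['t'])@c['R']
E
python3 - <<'E'
from h import *
f=np.load('top0.npz');p,d=f['p'],f['d'];W=world('top',d)
a=cv2.resize(p[165:305,170:280],None,fx=4,fy=4,interpolation=3);b=cv2.resize(p[165:300,380:450],None,fx=4,fy=4,interpolation=3)
a=a[:560];b=cv2.copyMakeBorder(b,0,a.shape[0]-b.shape[0],0,0,0)
cv2.imwrite('pics/crop0.png',np.hstack([a,b])[:,:,::-1])
ok=d>0
for n,(u,v) in dict(yel=(229,277),blue=(235,243),red=(241,216),green=(246,188),decoy=(185,246)).items():
    m=np.zeros((400,640),bool);m[v-14:v+15,u-14:u+15]=1
    m&=ok&(W[...,2]>.08+(0.01 if n!='decoy' else 0))
    q=W[m];
    (c,r)=cv2.minEnclosingCircle((q[:,:2]*1000).astype(np.float32))
    print(n,m.sum(),q.mean(0),q[:,2].max(),np.array(c),r)
# racks
for n,(u0,u1,v0,v1) in dict(steel=(380,450,165,300),wood=(205,285,170,300)).items():
    m=np.zeros((400,640),bool);m[v0:v1,u0:u1]=1
    m&=ok&(W[...,2]>.025)&(W[...,2]<.04)
    q=(W[m]*1000).astype(np.float32)
    print(n,m.sum(),q.mean(0),cv2.minAreaRect(q[:,:2]))
for n,(u,v) in dict(probe=(326,258),roll=(325,140)).items(): print(n,W[v,u])
print(W[310:316:2,325],W[200,360])
E
```

```text
yel 257 [0.3966 0.2375 0.0997] 0.10402978132282446 [396.8432 238.2886] 20.06693458557129
blue 242 [0.4721 0.2253 0.0996] 0.10437347416890189 [472.0411 225.9034] 19.820232391357422
red 237 [0.5378 0.2126 0.0995] 0.10466993085484885 [538.0131 213.4103] 20.06050682067871
green 230 [0.6054 0.2017 0.0995] 0.1043180685961588 [605.7634 202.2252] 20.051748275756836
decoy 245 [0.464  0.335  0.0895] 0.09444248076074739 [464.1443 336.2873] 20.24559783935547Traceback (most recent call last):
  File "<stdin>", line 18, in <module>
cv2.error: OpenCV(4.12.0) /io/opencv/modules/imgproc/src/convhull.cpp:143: error: (-215:Assertion failed) total >= 0 && (depth == CV_32F || depth == CV_32S) in function 'convexHull'
```

View pics/crop0.png

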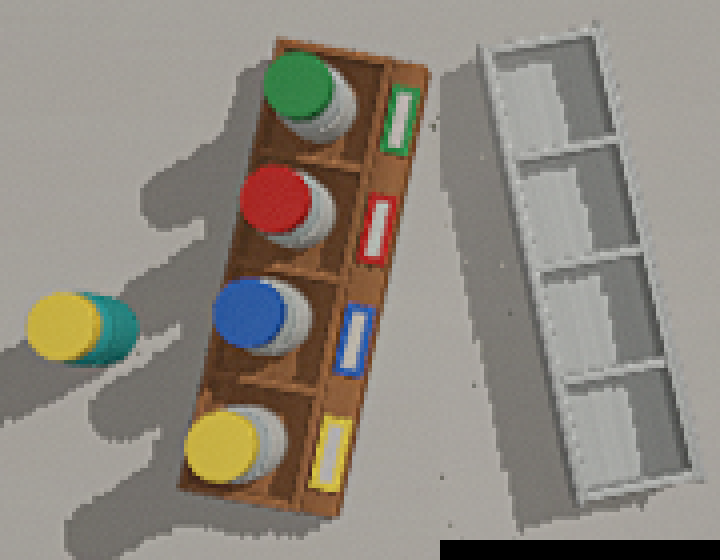

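The crop confirms it: the pale-banded yellow jar in the near well, beside the yellow tag, is the one meant. The turquoise one at top-view (190,247) is the decoy and stays put. Next I'll fit the racks.

```bash
python3 - <<'E'
from h import *
f=np.load('top0.npz');p,d=f['p'],f['d'];W=world('top',d);ok=d>0
for n,(u0,u1,v0,v1) in dict(steel=(380,450,165,300),wood=(205,285,170,300)).items():
    m=np.zeros((400,640),bool);m[v0:v1,u0:u1]=1
    for lo,hi in ((.027,.04),(.022,.029)):
        mm=m&ok&(W[...,2]>lo)&(W[...,2]<hi)
        q=np.ascontiguousarray((W[mm]*1000).astype(np.float32))
        if len(q)<5: continue
        r=cv2.minAreaRect(np.ascontiguousarray(q[:,:2]));print(n,mm.sum(),np.median(q[:,2]),r);
    cv2.imwrite(f'pics/{n}z.png',cv2.resize(np.clip(W[v0:v1,u0:u1,2]*255/.05,0,255).astype(np.uint8),None,fx=4,fy=4,interpolation=0))
print(W[258,326],W[140,325],W[200,360],W[300,340])
E
```

```text
steel 1202 31.579933 ((513.9917602539062, -216.21371459960938), (290.3334045410156, 82.96255493164062), 11.354203224182129)
steel 225 27.66144 ((513.7099609375, -216.53289794921875), (289.6021423339844, 82.50506591796875), 11.329536437988281)
wood 1462 30.485655 ((500.5733337402344, 206.9769287109375), (98.17416381835938, 286.270751953125), 80.1008071899414)
wood 883 26.693344 ((500.8072814941406, 206.93609619140625), (98.17416381835938, 286.3105163574219), 80.1008071899414)
[0.4414 0.0075 0.0193] [0.7416 0.0129 0.0243] [ 0.5908 -0.0789 -0.003 ] [ 0.3383 -0.0284 -0.0015]
```

View pics/steelz.png

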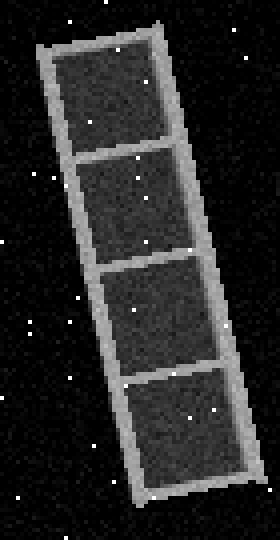

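View pics/woodz.png

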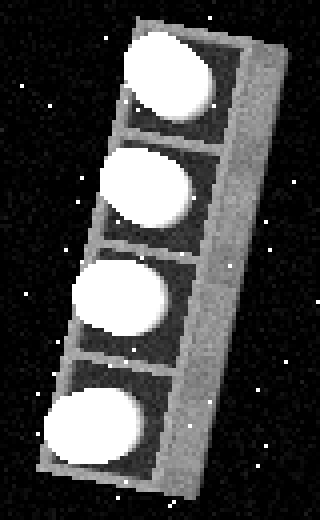

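```bash
cat >> h.py <<'E'
from scipy.optimize import minimize
def fit(W,ok,box,x0,ymask=0.05):
    u0,u1,v0,v1=box
    m=np.zeros((400,640),bool);m[v0:v1,u0:u1]=1;m&=ok
    q=W[m]; z=q[:,2]
    rim=q[(z>.0295)&(z<.036),:2]; low=q[(z>.004)&(z<.016),:2]
    def loc(q,p):
        c,s=np.cos(p[2]),np.sin(p[2]);D=q-p[:2];return D@np.array([[c,-s],[s,c]])
    def inwell(L,mar):
        dx=np.min(np.abs(L[:,0:1]-np.array([-.105,-.035,.035,.105])),1)
        return np.maximum(dx,np.abs(L[:,1]))-.032   # <0 inside well
    def cost(p):
        L=loc(rim,p);a=np.maximum(-inwell(L,0),0); o=np.maximum(np.maximum(abs(L[:,0])-.143,abs(L[:,1])-.038),0)
        o=np.where(L[:,1]<-.038,o*(ymask>0),o)
        M=loc(low,p);b=np.maximum(inwell(M,0),0)
        k=.004
        return 1e3*(np.minimum(a,k).sum()+np.minimum(o,k).sum()+np.minimum(b,k).sum())
    best=min((minimize(cost,np.array(x0)+np.array(o),method='Nelder-Mead',options=dict(initial_simplex=np.array(x0)+np.array(o)+np.array([[0,0,0],[.008,0,0],[0,.008,0],[0,0,.03]]),xatol=1e-5,fatol=1e-3,maxiter=600)) for o in [(0,0,0),(.004,.003,.01),(-.004,-.004,-.01)]),key=lambda r:r.fun)
    return best.x,best.fun,len(rim),len(low)
def wells(p):
    return [np.array([p[0]+a*np.cos(p[2]),p[1]+a*np.sin(p[2])]) for a in (-.105,-.035,.035,.105)]
def go(x,y,z,yawdeg):
    """turn (tool z, deg) then shift in turned tool axes, mm"""
    s=env.read_state();R=s['ee_rot'];yaw=np.degrees(np.arctan2(R[1,0],R[0,0]))
    t=-(yawdeg-yaw);t=(t+180)%360-180
    a=np.radians(t);Rz=np.array([[np.cos(a),-np.sin(a),0],[np.sin(a),np.cos(a),0],[0,0,1]])
    D=(R@Rz).T@(np.array([x,y,z])-s['position'])*1000
    print('t',round(s['time'],2),'pos',s['position'],'yaw %.2f'%yaw,'F',s['ft_force'],'open %.3f'%s['opening'],'| turn %.2f shift'%t,D.round(1))
E
python3 - <<'E'
from h import *
f=np.load('top0.npz');W=world('top',f['d']);ok=f['d']>0
for n,b,x0 in (('steel',(380,450,165,300),(.514,-.216,.198)),('wood',(205,285,170,300),(.502,.218,-.173))):
    r=fit(W,ok,b,x0,0 if n=='wood' else 1);print(n,r);print(np.array(wells(r[0])))
go(.3968,.2383,.18,-9.9)
E
```

```text
steel (array([ 0.5136, -0.2162,  0.1983]), np.float64(993.8420628019558), 995, 2628)
[[ 0.4107 -0.2368]
 [ 0.4793 -0.223 ]
 [ 0.5479 -0.2093]
 [ 0.6165 -0.1955]]
wood (array([ 0.5023,  0.2178, -0.1723]), np.float64(864.9039035538799), 935, 1310)
[[0.3989 0.2358]
 [0.4678 0.2238]
 [0.5368 0.2118]
 [0.6058 0.1998]]
t 0.1 pos [ 0.2269 -0.6085  0.2045] yaw 20.44 F [-0.2824 -0.5568  0.2304] open 1.000 | turn 30.34 shift [  21.8 -863.4   25.9]
```

>>> jog_arm(
  commands=[
    [[0,0,0,6.07],[0,0,0,6.07],[0,0,0,6.07],[0,0,0,6.07],[0,0,0,6.06],[15,-32,0,0],[15,-32,0,0],[15,-32,0,0]],
  ],
  grip=1,
)

```text
time: 0.77
position: [0.288, -0.521, 0.2047]
ee_rot: [[0.985, -0.173, -0.0], [-0.173, -0.985, 0.001], [-0.0, -0.001, -1.0]]
ft_force: [1.8, -0.2, -0.3]
opening: 1.0
```

>>> jog_arm(
  commands=[
    [[15,-32,0,0],[15,-32,0,0],[15,-32,0,0],[15,-32,0,0],[15,-32,0,0],[15,-32,0,0],[15,-32,0,0],[15,-32,0,0]],
  ],
)

```text
time: 1.43
position: [0.4506, -0.2889, 0.2051]
ee_rot: [[0.985, -0.172, -0.0], [-0.172, -0.985, 0.0], [-0.0, -0.0, -1.0]]
ft_force: [0.5, 0.6, 0.8]
opening: 1.001
```

```bash
python3 -c "
from h import *
go(.3968,.2383,.16,-9.9)"
```

```text
t 1.43 pos [ 0.4506 -0.2889  0.2051] yaw -9.90 F [0.5034 0.5795 0.8481] open 1.001 | turn -0.00 shift [-143.6 -510.1   45.4]
```

>>> jog_arm(
  commands=[
    [[-10,-36,3,0],[-10,-36,3,0],[-10,-36,3,0],[-10,-36,3,0],[-10,-36,3,0],[-10,-36,3,0],[-10,-36,3,0]],
  ],
)

```text
time: 2.02
position: [0.4236, -0.0287, 0.184]
ee_rot: [[0.985, -0.172, -0.0], [-0.172, -0.985, 0.0], [-0.0, -0.0, -1.0]]
ft_force: [0.8, -0.0, 0.5]
opening: 1.002
```

>>> jog_arm(
  commands=[
    [[-10,-36,3,0],[-10,-36,3,0],[-10,-36,3,0],[-10,-36,3,0],[-11,-37,3,0],[-11,-37,3,0],[-11,-37,3,0],[0,0,0,0]],
  ],
)

```text
time: 2.68
position: [0.3942, 0.2381, 0.1626]
ee_rot: [[0.986, -0.165, -0.002], [-0.165, -0.986, 0.001], [-0.002, -0.001, -1.0]]
ft_force: [-0.3, 0.1, -0.2]
opening: 0.996
```

```bash
python3 -c "
from h import *
p,d=env.snapshot('wrist');cv2.imwrite('pics/w1.png',p[:,:,::-1])
go(.3968,.2383,.040,-9.9)"
```

```text
t 2.73 pos [0.3948 0.2358 0.1627] yaw -9.55 F [-0.0187 -0.8922  0.1145] open 0.999 | turn 0.35 shift [  1.7  -2.9 122.7]
```

View pics/w1.png

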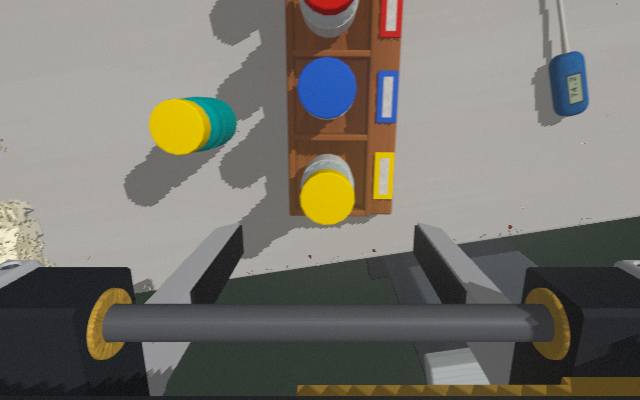

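The wrist view shows the yellow cap at (327,197), centred between the fingers at columns 242 and 415. I'll descend and grip.

>>> jog_arm(
  commands=[
    [[1.7,-2.9,20,0.35],[0,0,20,0],[0,0,20,0],[0,0,20,0],[0,0,20,0],[0,0,16,0],[0,0,8,0],[0,0,0,0]],
  ],
)

```text
time: 3.4
position: [0.3972, 0.2346, 0.0377]
ee_rot: [[0.984, -0.179, -0.004], [-0.179, -0.984, -0.001], [-0.004, 0.002, -1.0]]
ft_force: [-0.4, 1.3, -0.1]
opening: 0.997
```

```bash
python3 -c "
from h import *
go(.3968,.2383,.038,-9.9)"
```

```text
t 3.4 pos [0.3972 0.2346 0.0377] yaw -10.33 F [-0.3918  1.252  -0.0922] open 0.997 | turn -0.43 shift [-1.  -3.6 -0.3]
```

>>> jog_arm(
  commands=[
    [[0,0,0,0],[0,0,0,0],[0,0,0,0],[0,0,0,0],[0,0,0,0],[0,0,0,0]],
  ],
  grip=0,
)

```text
time: 3.9
position: [0.3988, 0.2361, 0.0399]
ee_rot: [[0.984, -0.178, 0.001], [-0.178, -0.984, 0.0], [0.001, -0.0, -1.0]]
ft_force: [0.5, 0.7, -0.3]
opening: 0.61
```

>>> jog_arm(
  commands=[
    [[0,0,0,0],[0,0,0,0],[0,0,0,0],[0,0,0,0],[0,0,0,0]],
  ],
)

```text
time: 4.32
position: [0.3989, 0.2362, 0.0397]
ee_rot: [[0.984, -0.178, 0.001], [-0.178, -0.984, 0.001], [0.001, -0.001, -1.0]]
ft_force: [0.4, 2.1, 1.7]
opening: 0.46
```

>>> jog_arm(
  commands=[
    [[0,0,-6,0],[0,0,-12,0],[0,0,-16,0],[0,0,-16,0],[0,0,-16,0],[0,0,-16,0],[0,0,-10,0],[0,0,0,0]],
  ],
)

```text
time: 4.98
position: [0.3997, 0.2362, 0.1335]
ee_rot: [[0.984, -0.178, 0.004], [-0.178, -0.984, 0.001], [0.003, -0.001, -1.0]]
ft_force: [-0.0, 1.1, -1.7]
opening: 0.458
```

```bash
python3 -c "
from h import *
go(.6165,-.1955,.132,11.36)"
```

```text
t 4.98 pos [0.3997 0.2362 0.1335] yaw -10.24 F [-0.0024  1.0663 -1.7113] open 0.458 | turn -21.60 shift [127.5 465.9   2. ]
```

>>> jog_arm(
  commands=[
    [[0,0,0,-5.4],[0,0,0,-5.4],[0,0,0,-5.4],[0,0,0,-5.4],[4.5,16.5,0,0],[9,33,0,0],[9,33,0,0],[9,33,0,0]],
  ],
)

```text
time: 5.65
position: [0.4514, 0.1277, 0.1301]
ee_rot: [[0.98, 0.198, -0.002], [0.198, -0.98, -0.0], [-0.002, -0.0, -1.0]]
ft_force: [1.2, 0.8, -2.3]
opening: 0.463
```

>>> jog_arm(
  commands=[
    [[9,33,0,0],[9,33,0,0],[9,33,0,0],[9,33,0,0],[9,33,0,0],[9,33,0,0],[9,33,0,0],[9,33,0,0]],
  ],
)

```text
time: 6.32
position: [0.5742, -0.1172, 0.1297]
ee_rot: [[0.98, 0.197, -0.003], [0.197, -0.981, 0.001], [-0.003, -0.002, -1.0]]
ft_force: [0.4, 0.9, -2.4]
opening: 0.464
```

>>> jog_arm(
  commands=[
    [[9,33,0,0],[9,33,0,0],[6,20.4,0,0],[0,0,0,0],[0,0,0,0]],
  ],
)

```text
time: 6.73
position: [0.6144, -0.1962, 0.1296]
ee_rot: [[0.981, 0.195, -0.003], [0.195, -0.981, 0.002], [-0.002, -0.002, -1.0]]
ft_force: [0.1, 0.7, -2.8]
opening: 0.466
```

```bash
python3 -c "
from h import *
go(.6165,-.1955,.042,11.36)
p,d=env.snapshot('top');cv2.imwrite('pics/t1.png',cv2.resize(p[160:300,200:460],None,fx=3,fy=3)[:,:,::-1])
go(.6165,-.1955,.042,11.36)
p,d=env.snapshot('wrist');cv2.imwrite('pics/w2.png',p[:,:,::-1])
go(.6165,-.1955,.042,11.36)
"
```

```text
t 6.73 pos [ 0.6144 -0.1962  0.1296] yaw 11.27 F [ 0.0687  0.7049 -2.8407] open 0.466 | turn -0.09 shift [ 2.4 -0.1 87.6]
t 6.78 pos [ 0.6142 -0.1951  0.1297] yaw 11.33 F [-0.3733 -0.1604 -2.5899] open 0.461 | turn -0.03 shift [ 2.5  1.  87.7]
t 6.83 pos [ 0.6141 -0.1946  0.13  ] yaw 11.38 F [ 0.4735 -0.12   -2.2567] open 0.463 | turn 0.02 shift [ 2.3  1.5 88. ]
```

View pics/t1.png

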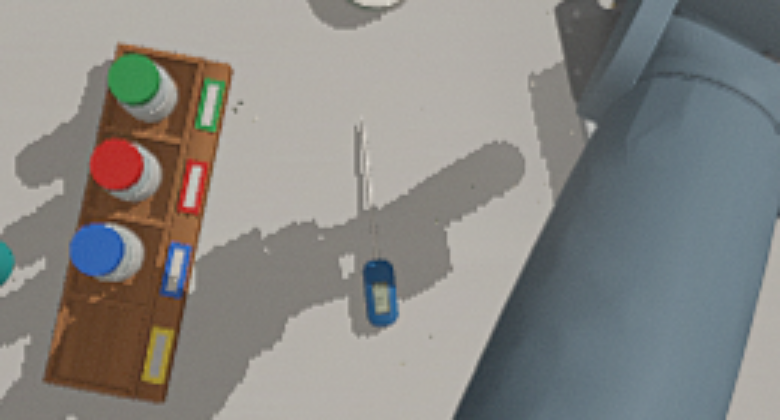

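View pics/w2.png

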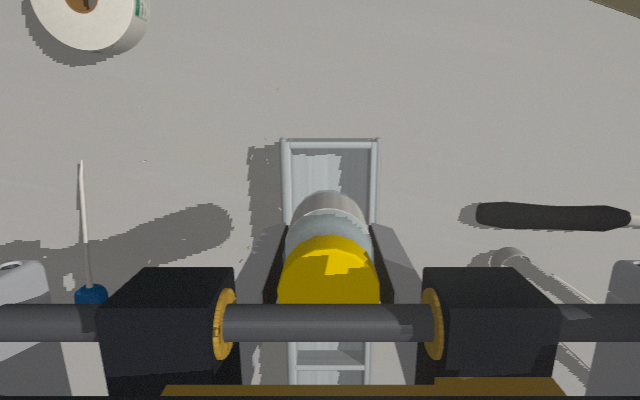

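The wrist view shows the yellow jar upright and centred over the far well, rim at columns 285 to 378. I raised it 92 mm, so I'll lower it 91 mm and release.

>>> jog_arm(
  commands=[
    [[2.3,1,8,0],[0,0,16,0],[0,0,18,0],[0,0,18,0],[0,0,16,0],[0,0,9,0],[0,0,4,0],[0,0,0,0]],
  ],
)

```text
time: 7.5
position: [0.617, -0.1954, 0.0413]
ee_rot: [[0.98, 0.198, -0.002], [0.198, -0.98, 0.001], [-0.002, -0.001, -1.0]]
ft_force: [0.3, -0.4, -1.6]
opening: 0.462
```

>>> jog_arm(
  commands=[
    [[0,0,2,0],[0,0,0,0],[0,0,0,0]],
  ],
)

```text
time: 7.75
position: [0.6184, -0.1966, 0.0415]
ee_rot: [[0.98, 0.197, 0.002], [0.197, -0.98, -0.001], [0.001, 0.001, -1.0]]
ft_force: [0.1, 0.3, -2.4]
opening: 0.459
```

>>> jog_arm(
  commands=[
    [[0,0,1,0],[0,0,0,0]],
  ],
)

```text
time: 7.92
position: [0.6179, -0.1964, 0.0399]
ee_rot: [[0.98, 0.197, 0.001], [0.197, -0.98, -0.0], [0.001, 0.0, -1.0]]
ft_force: [0.1, 0.3, -2.3]
opening: 0.46
```

>>> jog_arm(
  commands=[
    [[0,0,0,0],[0,0,0,0],[0,0,0,0],[0,0,0,0],[0,0,0,0],[0,0,0,0],[0,0,0,0],[0,0,0,0]],
  ],
  grip=1,
)

```text
time: 8.58
position: [0.6177, -0.1963, 0.0395]
ee_rot: [[0.98, 0.197, -0.0], [0.197, -0.98, -0.0], [-0.0, 0.0, -1.0]]
ft_force: [0.8, -0.4, -0.3]
opening: 0.982
```

>>> jog_arm(
  commands=[
    [[0,0,-10,0],[0,0,-20,0],[0,0,-25,0],[0,0,-30,0],[0,0,-30,0],[0,0,-10,0],[0,0,0,0]],
  ],
)

```text
time: 9.17
position: [0.6198, -0.1973, 0.1689]
ee_rot: [[0.98, 0.197, 0.007], [0.197, -0.98, -0.003], [0.006, 0.005, -1.0]]
ft_force: [0.2, -0.4, -0.7]
opening: 0.999
```

```bash
python3 -c "
from h import *
p,d=env.snapshot('wrist');cv2.imwrite('pics/w3.png',p[:,:,::-1])
go(.472,.2259,.160,-9.9)
"
```

```text
t 9.22 pos [ 0.6183 -0.1966  0.1658] yaw 11.35 F [ 0.8399 -1.0422 -0.0691] open 0.997 | turn 21.25 shift [-216.8 -391.1    4.9]
```

View pics/w3.png

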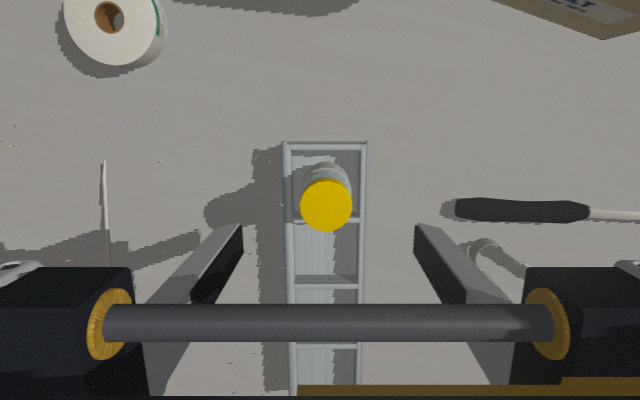

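The yellow jar stands in the far steel well, cap at (326,205). Next is the blue one.

>>> jog_arm(
  commands=[
    [[0,0,0,5.31],[0,0,0,5.31],[0,0,0,5.31],[0,0,0,5.31],[-17,-30.5,0,0],[-17,-30.5,0,0],[-17,-30.5,0,0],[-17,-30.5,0,0]],
  ],
)

```text
time: 9.88
position: [0.5692, -0.0628, 0.1612]
ee_rot: [[0.985, -0.173, -0.005], [-0.173, -0.985, 0.002], [-0.005, -0.001, -1.0]]
ft_force: [0.7, 0.5, 0.2]
opening: 0.998
```

>>> jog_arm(
  commands=[
    [[-17,-30.5,0,0],[-17,-30.5,0,0],[-17,-30.5,0,0],[-17,-30.5,0,0],[-17,-30.5,0,0],[-17,-30.5,0,0],[-17,-30.5,0,0],[-17,-30.5,0,0]],
  ],
)

```text
time: 10.55
position: [0.4771, 0.2005, 0.1617]
ee_rot: [[0.985, -0.172, -0.005], [-0.172, -0.985, -0.001], [-0.004, 0.002, -1.0]]
ft_force: [-0.0, 0.2, 0.1]
opening: 1.001
```

>>> jog_arm(
  commands=[
    [[-8,-15,0,0],[-5,-10,0,0],[0,0,0,0],[0,0,0,0]],
  ],
)

```text
time: 10.88
position: [0.4705, 0.2257, 0.1631]
ee_rot: [[0.985, -0.171, -0.002], [-0.171, -0.985, -0.001], [-0.002, 0.001, -1.0]]
ft_force: [-0.4, 1.0, -0.1]
opening: 1.001
```

```bash
python3 -c "
from h import *
go(.472,.2259,.0395,-9.9)
p,d=env.snapshot('wrist');cv2.imwrite('pics/w4.png',p[:,:,::-1])
go(.472,.2259,.0395,-9.9)
"
```

```text
t 10.88 pos [0.4705 0.2257 0.1631] yaw -9.86 F [-0.4441  0.9703 -0.1233] open 1.001 | turn 0.04 shift [  1.7  -0.6 123.6]
t 10.93 pos [0.4709 0.2253 0.1635] yaw -9.92 F [-0.7631 -0.1634 -0.708 ] open 0.999 | turn -0.02 shift [  1.1  -0.9 124. ]
```

View pics/w4.png

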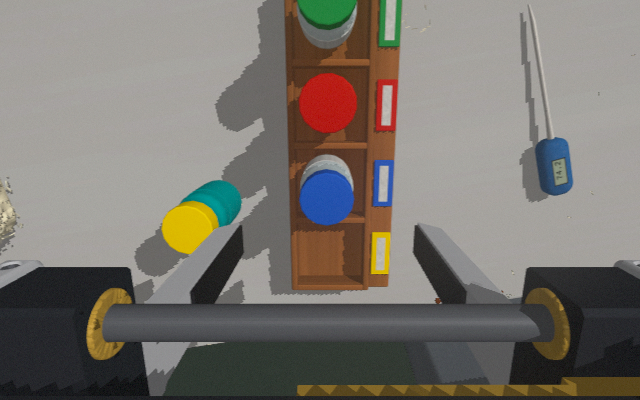

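The blue cap at (327,197) is centred between the fingers, and the turquoise decoy at (190,228) stays outside the left one.

>>> jog_arm(
  commands=[
    [[1,-0.8,20,0],[0,0,20,0],[0,0,22,0],[0,0,22,0],[0,0,20,0],[0,0,14,0],[0,0,6,0],[0,0,0,0]],
  ],
)

```text
time: 11.6
position: [0.4714, 0.2254, 0.0388]
ee_rot: [[0.985, -0.174, -0.003], [-0.174, -0.985, -0.001], [-0.003, 0.002, -1.0]]
ft_force: [0.2, -0.5, -0.2]
opening: 1.002
```

>>> jog_arm(
  commands=[
    [[0,0,0,0],[0,0,0,0],[0,0,0,0],[0,0,0,0],[0,0,0,0],[0,0,0,0],[0,0,0,0],[0,0,0,0]],
  ],
  grip=0,
)

```text
time: 12.27
position: [0.4722, 0.2268, 0.0405]
ee_rot: [[0.985, -0.172, 0.0], [-0.172, -0.985, 0.0], [0.0, -0.0, -1.0]]
ft_force: [-0.5, -0.5, -0.0]
opening: 0.466
```

>>> jog_arm(
  commands=[
    [[0,0,0,0],[0,0,0,0],[0,0,0,0]],
  ],
)

```text
time: 12.52
position: [0.4722, 0.2268, 0.0406]
ee_rot: [[0.985, -0.172, 0.0], [-0.172, -0.985, 0.0], [0.0, -0.0, -1.0]]
ft_force: [-0.4, -0.4, 1.4]
opening: 0.465
```

>>> jog_arm(
  commands=[
    [[0,0,-6,0],[0,0,-12,0],[0,0,-16,0],[0,0,-16,0],[0,0,-16,0],[0,0,-16,0],[0,0,-10,0],[0,0,0,0]],
  ],
)

```text
time: 13.18
position: [0.474, 0.2273, 0.1357]
ee_rot: [[0.985, -0.172, 0.006], [-0.172, -0.985, 0.001], [0.005, -0.002, -1.0]]
ft_force: [0.6, -0.2, -0.6]
opening: 0.463
```

```bash
python3 -c "
from h import *
go(.5479,-.2093,.132,11.36)"
```

```text
t 13.18 pos [0.474  0.2273 0.1357] yaw -9.88 F [ 0.595  -0.2215 -0.6347] open 0.463 | turn -21.24 shift [-13.6 442.6   3.5]
```

>>> jog_arm(
  commands=[
    [[0,0,0,-5.31],[0,0,0,-5.31],[0,0,0,-5.31],[0,0,0,-5.31],[-0.5,17,0,0],[-0.9,34,0,0],[-0.9,34,0,0],[-0.9,34,0,0]],
  ],
)

```text
time: 13.85
position: [0.4918, 0.1085, 0.1316]
ee_rot: [[0.98, 0.198, -0.001], [0.198, -0.98, 0.0], [-0.001, -0.0, -1.0]]
ft_force: [-0.4, -0.1, -1.0]
opening: 0.465
```

>>> jog_arm(
  commands=[
    [[-0.9,34,0,0],[-0.9,34,0,0],[-0.9,34,0,0],[-0.9,34,0,0],[-0.9,34,0,0],[-0.9,34,0,0],[-0.9,34,0,0],[-0.9,34,0,0]],
  ],
)

```text
time: 14.52
position: [0.5384, -0.1601, 0.1315]
ee_rot: [[0.98, 0.197, -0.001], [0.197, -0.98, 0.001], [-0.001, -0.001, -1.0]]
ft_force: [0.2, 0.4, -1.0]
opening: 0.462
```

>>> jog_arm(
  commands=[
    [[-0.9,34,0,0],[-0.5,17.4,0,0],[0,0,0,0],[0,0,0,0],[0,0,0,0]],
  ],
)

```text
time: 14.93
position: [0.5472, -0.2078, 0.1317]
ee_rot: [[0.98, 0.198, -0.001], [0.198, -0.98, 0.001], [-0.001, -0.002, -1.0]]
ft_force: [-0.5, 0.0, -1.9]
opening: 0.465
```

```bash
python3 -c "
from h import *
go(.5479,-.2093,.0405,11.36)
p,d=env.snapshot('wrist');cv2.imwrite('pics/w5.png',p[:,:,::-1])
go(.5479,-.2093,.0405,11.36)
"
```

```text
t 14.93 pos [ 0.5472 -0.2078  0.1317] yaw 11.40 F [-0.4744  0.0116 -1.862 ] open 0.465 | turn 0.04 shift [ 0.5  1.8 91.2]
t 14.98 pos [ 0.5473 -0.2076  0.1319] yaw 11.44 F [-0.0906  0.9869 -0.8141] open 0.462 | turn 0.08 shift [ 0.3  2.  91.4]
```

View pics/w5.png

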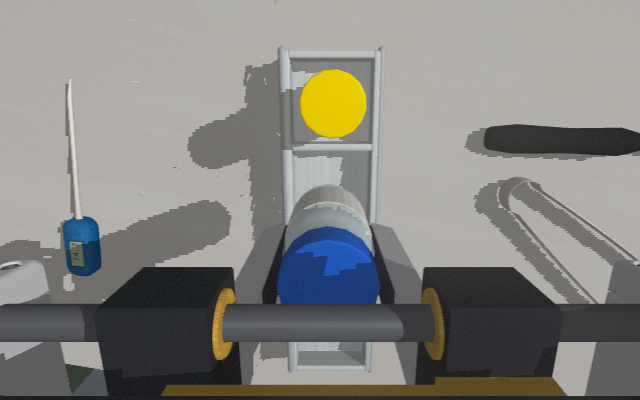

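The blue jar hangs upright over the third well, and yellow stands in the fourth at (333,103). I'll lower it 92 mm and release.

>>> jog_arm(
  commands=[
    [[0.3,1.5,8,0],[0,0,16,0],[0,0,18,0],[0,0,18,0],[0,0,16,0],[0,0,10,0],[0,0,5,0],[0,0,1,0]],
  ],
)

```text
time: 15.65
position: [0.5484, -0.2099, 0.0406]
ee_rot: [[0.98, 0.198, -0.0], [0.198, -0.98, 0.001], [-0.0, -0.001, -1.0]]
ft_force: [0.1, -0.3, -2.1]
opening: 0.461
```

>>> jog_arm(
  commands=[
    [[0,0,0,0],[0,0,0,0]],
  ],
)

```text
time: 15.82
position: [0.5487, -0.2106, 0.0409]
ee_rot: [[0.98, 0.197, 0.001], [0.197, -0.98, -0.001], [0.001, 0.001, -1.0]]
ft_force: [-0.6, -0.3, -1.0]
opening: 0.46
```

>>> jog_arm(
  commands=[
    [[0,0,0,0],[0,0,0,0],[0,0,0,0],[0,0,0,0],[0,0,0,0],[0,0,0,0],[0,0,0,0],[0,0,0,0]],
  ],
  grip=1,
)

```text
time: 16.48
position: [0.5483, -0.2107, 0.0405]
ee_rot: [[0.98, 0.197, 0.0], [0.197, -0.98, -0.0], [0.0, 0.0, -1.0]]
ft_force: [0.2, 0.4, -0.6]
opening: 0.984
```

>>> jog_arm(
  commands=[
    [[0,0,-10,0],[0,0,-20,0],[0,0,-25,0],[0,0,-30,0],[0,0,-30,0],[0,0,-10,0],[0,0,0,0],[0,0,0,0]],
  ],
)

```text
time: 17.15
position: [0.5481, -0.2106, 0.1651]
ee_rot: [[0.98, 0.197, 0.0], [0.197, -0.98, -0.0], [0.0, 0.0, -1.0]]
ft_force: [-0.2, -0.2, -0.4]
opening: 0.995
```

```bash
python3 -c "
from h import *
p,d=env.snapshot('wrist');cv2.imwrite('pics/w6.png',p[:,:,::-1])
go(.538,.2134,.165,-9.9)
"
```

```text
t 17.2 pos [ 0.5474 -0.2102  0.1637] yaw 11.35 F [-0.2033  0.0374 -0.4126] open 1.002 | turn 21.25 shift [ -82.  -415.6   -0.7]
```

View pics/w6.png

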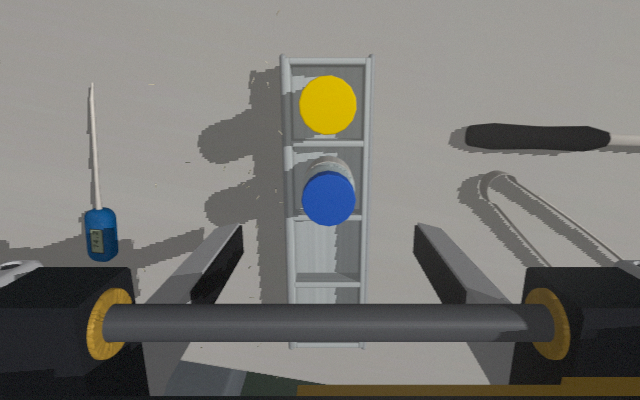

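The blue jar stands in well 3, cap at (328,198). Next is red.

>>> jog_arm(
  commands=[
    [[0,0,0,5.31],[0,0,0,5.31],[0,0,0,5.31],[0,0,0,5.32],[-7,-35.5,0,0],[-7,-35.5,0,0],[-7,-35.5,0,0],[-7,-35.5,0,0]],
  ],
)

```text
time: 17.87
position: [0.5432, -0.0642, 0.1625]
ee_rot: [[0.985, -0.173, -0.005], [-0.173, -0.985, 0.002], [-0.005, -0.001, -1.0]]
ft_force: [0.2, -0.3, -0.0]
opening: 1.0
```

>>> jog_arm(
  commands=[
    [[-7,-35.5,0,0],[-7,-35.5,0,0],[-7,-35.5,0,0],[-7,-35.5,0,0],[-7,-35.5,0,0],[-7,-35.5,0,0],[-7,-35.5,0,0],[-4,-18,0,0]],
  ],
)

```text
time: 18.53
position: [0.5365, 0.2087, 0.1625]
ee_rot: [[0.986, -0.169, -0.005], [-0.169, -0.986, -0.0], [-0.005, 0.001, -1.0]]
ft_force: [-0.2, 0.3, -0.1]
opening: 0.999
```

>>> jog_arm(
  commands=[
    [[-1,-7,0,0],[0,0,0,0],[0,0,0,0],[0,0,0,0]],
  ],
)

```text
time: 18.87
position: [0.5387, 0.2114, 0.1646]
ee_rot: [[0.985, -0.173, -0.001], [-0.173, -0.985, -0.001], [-0.001, 0.001, -1.0]]
ft_force: [-0.2, 0.8, -0.1]
opening: 1.001
```

```bash
python3 -c "
from h import *
go(.538,.2134,.0400,-9.9)
p,d=env.snapshot('wrist');cv2.imwrite('pics/w7.png',p[:,:,::-1])
go(.538,.2134,.0400,-9.9)
"
```

```text
t 18.87 pos [0.5387 0.2114 0.1646] yaw -9.98 F [-0.193   0.7948 -0.0776] open 1.001 | turn -0.08 shift [ -0.9  -2.  124.6]
t 18.92 pos [0.5389 0.2113 0.1649] yaw -10.00 F [-0.1744  0.1194 -0.017 ] open 0.999 | turn -0.10 shift [ -1.2  -2.  124.9]
```

View pics/w7.png

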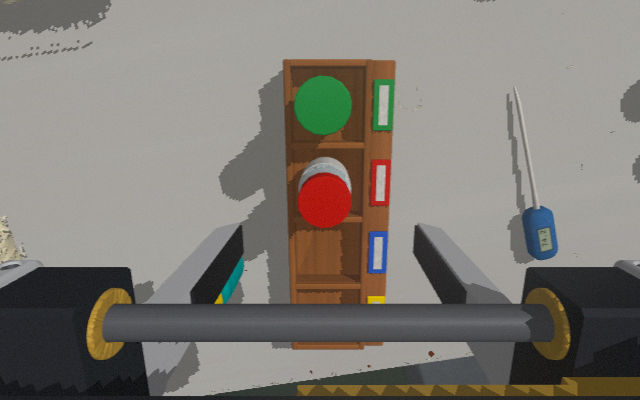

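The red cap at (325,200) is nearly centred. I'll shift 2 mm toward it, descend and grip.

>>> jog_arm(
  commands=[
    [[-1,-2,20,0],[0,0,20,0],[0,0,22,0],[0,0,22,0],[0,0,20,0],[0,0,14,0],[0,0,6.5,0],[0,0,0,0]],
  ],
)

```text
time: 19.58
position: [0.5372, 0.2136, 0.0393]
ee_rot: [[0.985, -0.173, -0.003], [-0.173, -0.985, -0.001], [-0.003, 0.001, -1.0]]
ft_force: [0.1, -1.1, 0.2]
opening: 1.005
```

>>> jog_arm(
  commands=[
    [[0,0,0,0],[0,0,0,0],[0,0,0,0],[0,0,0,0],[0,0,0,0],[0,0,0,0],[0,0,0,0],[0,0,0,0]],
  ],
  grip=0,
)

```text
time: 20.25
position: [0.5383, 0.2149, 0.041]
ee_rot: [[0.985, -0.172, 0.0], [-0.172, -0.985, -0.0], [0.0, 0.0, -1.0]]
ft_force: [-1.2, -0.9, 1.0]
opening: 0.467
```

>>> jog_arm(
  commands=[
    [[0,0,0,0],[0,0,0,0],[0,0,0,0]],
  ],
)

```text
time: 20.5
position: [0.5383, 0.2149, 0.0411]
ee_rot: [[0.985, -0.172, 0.0], [-0.172, -0.985, -0.0], [0.0, 0.0, -1.0]]
ft_force: [-0.2, 0.2, 1.2]
opening: 0.46
```

>>> jog_arm(
  commands=[
    [[0,0,-6,0],[0,0,-12,0],[0,0,-16,0],[0,0,-16,0],[0,0,-16,0],[0,0,-16,0],[0,0,-10,0],[0,0,0,0]],
  ],
)

```text
time: 21.17
position: [0.5402, 0.2153, 0.1364]
ee_rot: [[0.985, -0.172, 0.006], [-0.172, -0.985, 0.001], [0.005, -0.002, -1.0]]
ft_force: [-0.4, -0.3, -1.0]
opening: 0.459
```

```bash
python3 -c "
from h import *
go(.4793,-.223,.132,11.36)"
```

```text
t 21.17 pos [0.5402 0.2153 0.1364] yaw -9.89 F [-0.3575 -0.2869 -0.9789] open 0.459 | turn -21.25 shift [-146.   417.7    3.6]
```

>>> jog_arm(
  commands=[
    [[0,0,0,-5.31],[0,0,0,-5.31],[0,0,0,-5.31],[0,0,0,-5.32],[-5,15,0,0],[-11.5,33,0,0],[-11.5,33,0,0],[-11.5,33,0,0]],
  ],
)

```text
time: 21.83
position: [0.5209, 0.0944, 0.132]
ee_rot: [[0.98, 0.198, -0.001], [0.198, -0.98, -0.0], [-0.001, -0.0, -1.0]]
ft_force: [0.1, 0.2, -1.3]
opening: 0.464
```

>>> jog_arm(
  commands=[
    [[-11.5,33,0,0],[-11.5,33,0,0],[-11.5,33,0,0],[-11.5,33,0,0],[-11.5,33,0,0],[-11.5,33,0,0],[-11.5,33,0,0],[-11.5,33,0,0]],
  ],
)

```text
time: 22.5
position: [0.4828, -0.183, 0.1323]
ee_rot: [[0.98, 0.197, -0.001], [0.197, -0.98, 0.001], [-0.001, -0.001, -1.0]]
ft_force: [0.2, -0.7, -0.2]
opening: 0.459
```

>>> jog_arm(
  commands=[
    [[-11.5,33,0,0],[-1,6.5,0,0],[0,0,0,0],[0,0,0,0],[0,0,0,0]],
  ],
)

```text
time: 22.92
position: [0.4791, -0.2213, 0.1324]
ee_rot: [[0.98, 0.198, -0.001], [0.198, -0.98, 0.001], [-0.001, -0.001, -1.0]]
ft_force: [0.7, 0.6, -1.5]
opening: 0.459
```

```bash
python3 -c "
from h import *
go(.4793,-.223,.041,11.36)
p,d=env.snapshot('wrist');cv2.imwrite('pics/w8.png',p[:,:,::-1])
go(.4793,-.223,.041,11.36)
"
```

```text
t 22.92 pos [ 0.4791 -0.2213  0.1324] yaw 11.43 F [ 0.7244  0.6063 -1.4695] open 0.459 | turn 0.07 shift [-0.1  1.8 91.4]
t 22.97 pos [ 0.4792 -0.2212  0.1325] yaw 11.45 F [-0.3773  0.3351 -0.8399] open 0.460 | turn 0.09 shift [-0.2  1.8 91.5]
```

View pics/w8.png

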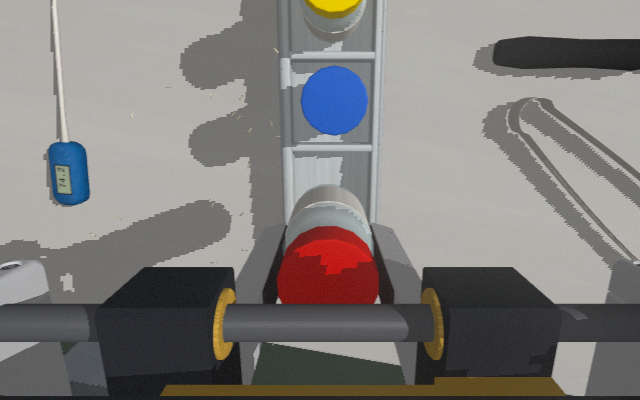

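The red jar hangs over well 2, and blue (335,100) and yellow (333,5) stand beyond it. I'll lower it.

>>> jog_arm(
  commands=[
    [[0,1.5,8,0],[0,0,16,0],[0,0,18,0],[0,0,18,0],[0,0,16,0],[0,0,10,0],[0,0,5,0],[0,0,1,0]],
  ],
)

```text
time: 23.63
position: [0.4798, -0.2237, 0.0409]
ee_rot: [[0.98, 0.198, -0.001], [0.198, -0.98, 0.001], [-0.0, -0.001, -1.0]]
ft_force: [-0.6, 0.2, -0.6]
opening: 0.459
```

>>> jog_arm(
  commands=[
    [[0,0,0,0],[0,0,0,0]],
  ],
)

```text
time: 23.8
position: [0.48, -0.2242, 0.0413]
ee_rot: [[0.98, 0.197, 0.001], [0.197, -0.98, -0.001], [0.001, 0.001, -1.0]]
ft_force: [-0.1, -0.5, -0.9]
opening: 0.465
```

>>> jog_arm(
  commands=[
    [[0,0,0,0],[0,0,0,0],[0,0,0,0],[0,0,0,0],[0,0,0,0],[0,0,0,0],[0,0,0,0],[0,0,0,0]],
  ],
  grip=1,
)

```text
time: 24.47
position: [0.4796, -0.2243, 0.041]
ee_rot: [[0.98, 0.197, 0.0], [0.197, -0.98, 0.0], [0.0, -0.0, -1.0]]
ft_force: [0.2, 0.1, 0.5]
opening: 0.983
```

>>> jog_arm(
  commands=[
    [[0,0,-10,0],[0,0,-20,0],[0,0,-25,0],[0,0,-30,0],[0,0,-30,0],[0,0,-10,0],[0,0,0,0],[0,0,0,0]],
  ],
)

```text
time: 25.13
position: [0.4795, -0.2242, 0.1658]
ee_rot: [[0.98, 0.197, 0.0], [0.197, -0.98, -0.0], [0.0, 0.0, -1.0]]
ft_force: [-0.6, 0.2, -0.9]
opening: 1.001
```

```bash
python3 -c "
from h import *
p,d=env.snapshot('wrist');cv2.imwrite('pics/w9.png',p[:,:,::-1])
go(.6058,.2022,.165,-9.9)
"
```

```text
t 25.18 pos [ 0.4788 -0.2237  0.1644] yaw 11.35 F [-0.0845  0.9691 -0.9197] open 0.997 | turn 21.25 shift [  51.9 -441.4   -0.2]
```

View pics/w9.png

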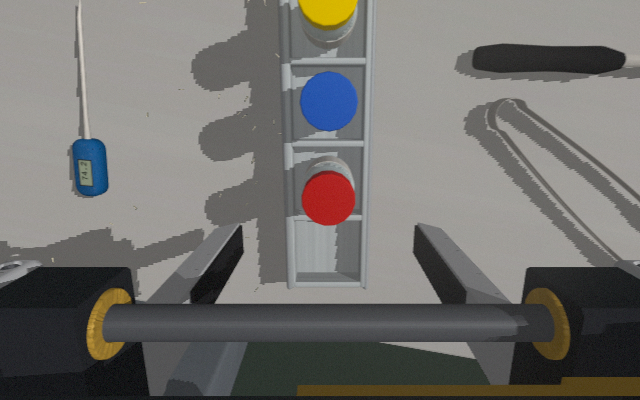

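The red jar stands in well 2, cap at (328,198). Green is last.

>>> jog_arm(
  commands=[
    [[0,0,0,5.31],[0,0,0,5.31],[0,0,0,5.31],[0,0,0,5.32],[4.2,-35,0,0],[4.2,-35,0,0],[4.2,-35,0,0],[4.2,-35,0,0]],
  ],
)

```text
time: 25.85
position: [0.5189, -0.0874, 0.1632]
ee_rot: [[0.985, -0.173, -0.004], [-0.173, -0.985, 0.002], [-0.005, -0.001, -1.0]]
ft_force: [1.0, -0.1, 0.5]
opening: 1.001
```

>>> jog_arm(
  commands=[
    [[4.2,-35,0,0],[4.2,-35,0,0],[4.2,-35,0,0],[4.2,-35,0,0],[4.2,-35,0,0],[4.2,-35,0,0],[4.2,-35,0,0],[4.2,-35,0,0]],
  ],
)

```text
time: 26.52
position: [0.6001, 0.1824, 0.1628]
ee_rot: [[0.985, -0.172, -0.005], [-0.172, -0.985, -0.001], [-0.005, 0.001, -1.0]]
ft_force: [0.4, -0.4, -0.1]
opening: 1.001
```

>>> jog_arm(
  commands=[
    [[1,-16,0,0],[0,-7,0,0],[0,0,0,0],[0,0,0,0],[0,0,0,0]],
  ],
)

```text
time: 26.93
position: [0.606, 0.2017, 0.1654]
ee_rot: [[0.985, -0.173, -0.001], [-0.173, -0.985, -0.001], [-0.001, 0.001, -1.0]]
ft_force: [-0.4, 0.4, 0.2]
opening: 1.006
```

```bash
python3 -c "
from h import *
go(.6058,.2022,.0405,-9.9)
p,d=env.snapshot('wrist');cv2.imwrite('pics/w10.png',p[:,:,::-1])
go(.6058,.2022,.0405,-9.9)
"
```

```text
t 26.93 pos [0.606  0.2017 0.1654] yaw -9.99 F [-0.4149  0.4404  0.2411] open 1.006 | turn -0.09 shift [ -0.1  -0.5 124.9]
t 26.98 pos [0.6061 0.2017 0.1657] yaw -10.00 F [ 0.3572 -0.3261  0.0065] open 1.003 | turn -0.10 shift [ -0.4  -0.5 125.2]
```

View pics/w10.png

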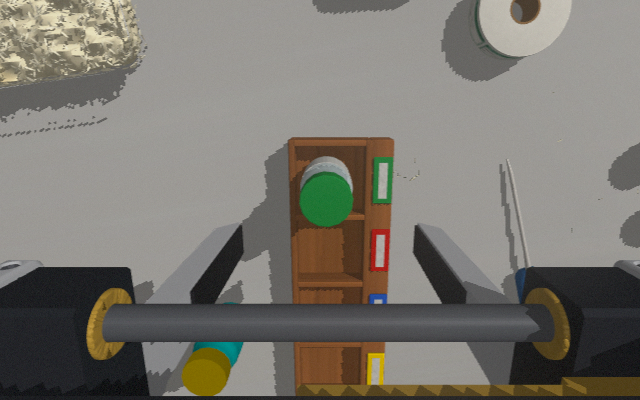

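The green cap at (326,198) is centred. I'll descend and grip.

>>> jog_arm(
  commands=[
    [[0,-0.5,20,0],[0,0,20,0],[0,0,22,0],[0,0,22,0],[0,0,20,0],[0,0,14,0],[0,0,6.5,0],[0,0,0,0]],
  ],
)

```text
time: 27.65
position: [0.6054, 0.2029, 0.04]
ee_rot: [[0.985, -0.173, -0.003], [-0.173, -0.985, -0.0], [-0.003, 0.001, -1.0]]
ft_force: [0.2, 0.2, -0.9]
opening: 1.002
```

>>> jog_arm(
  commands=[
    [[0,0,0,0],[0,0,0,0],[0,0,0,0],[0,0,0,0],[0,0,0,0],[0,0,0,0],[0,0,0,0],[0,0,0,0]],
  ],
  grip=0,
)

```text
time: 28.32
position: [0.6064, 0.2037, 0.0415]
ee_rot: [[0.985, -0.172, 0.0], [-0.172, -0.985, -0.0], [0.0, 0.0, -1.0]]
ft_force: [0.1, -1.6, 0.9]
opening: 0.471
```

>>> jog_arm(
  commands=[
    [[0,0,0,0],[0,0,0,0],[0,0,0,0]],
  ],
)

```text
time: 28.57
position: [0.6065, 0.2037, 0.0416]
ee_rot: [[0.985, -0.172, -0.0], [-0.172, -0.985, -0.0], [0.0, 0.0, -1.0]]
ft_force: [-0.0, -0.5, 0.7]
opening: 0.464
```

```bash
python3 -c "
from h import *
go(.4107,-.2368,.041,11.36)"
```

```text
t 28.57 pos [0.6065 0.2037 0.0416] yaw -9.90 F [-0.0455 -0.5073  0.6809] open 0.464 | turn -21.26 shift [-278.7  393.3    0.6]
```

>>> jog_arm(
  commands=[
    [[0,0,-6,0],[0,0,-12,0],[0,0,-16,0],[0,0,-16,0],[0,0,-16,0],[0,0,-16,0],[0,0,-10,0],[0,0,0,0]],
  ],
)

```text
time: 29.23
position: [0.6083, 0.2042, 0.137]
ee_rot: [[0.985, -0.172, 0.006], [-0.172, -0.985, 0.001], [0.005, -0.002, -1.0]]
ft_force: [-0.2, 0.9, -2.2]
opening: 0.457
```

>>> jog_arm(
  commands=[
    [[0,0,0,-5.31],[0,0,0,-5.31],[0,0,0,-5.31],[0,0,0,-5.33],[-8,12,0,0],[-20.5,29,0,0],[-20.5,29,0,0],[-20.5,29,0,0]],
  ],
)

```text
time: 29.9
position: [0.5564, 0.0922, 0.1324]
ee_rot: [[0.98, 0.198, -0.002], [0.198, -0.98, 0.0], [-0.002, -0.0, -1.0]]
ft_force: [0.5, -1.0, -2.4]
opening: 0.458
```

>>> jog_arm(
  commands=[
    [[-20.5,29,0,0],[-20.5,29,0,0],[-20.5,29,0,0],[-20.5,29,0,0],[-20.5,29,0,0],[-20.5,29,0,0],[-20.5,29,0,0],[-20.5,29,0,0]],
  ],
)

```text
time: 30.57
position: [0.4413, -0.1677, 0.1328]
ee_rot: [[0.98, 0.197, -0.001], [0.197, -0.98, 0.001], [-0.001, -0.001, -1.0]]
ft_force: [1.1, -0.3, -3.0]
opening: 0.461
```

>>> jog_arm(
  commands=[
    [[-20.5,29,0,0],[-20.5,29,0,0],[-4,6,0,0],[0,0,0,0],[0,0,0,0],[0,0,0,0]],
  ],
)

```text
time: 31.07
position: [0.4114, -0.237, 0.133]
ee_rot: [[0.98, 0.198, -0.001], [0.198, -0.98, 0.001], [-0.0, -0.001, -1.0]]
ft_force: [0.4, -0.1, -2.3]
opening: 0.461
```

```bash
python3 -c "
from h import *
go(.4107,-.2368,.041,11.36)
p,d=env.snapshot('wrist');cv2.imwrite('pics/w11.png',p[:,:,::-1])
go(.4107,-.2368,.041,11.36)
"
```

```text
t 31.07 pos [ 0.4114 -0.237   0.133 ] yaw 11.44 F [ 0.4133 -0.1195 -2.2825] open 0.461 | turn 0.08 shift [-0.6 -0.2 92. ]
t 31.12 pos [ 0.4115 -0.2369  0.133 ] yaw 11.47 F [-0.5222  0.5667 -2.2852] open 0.459 | turn 0.11 shift [-0.8 -0.2 92. ]
```

View pics/w11.png

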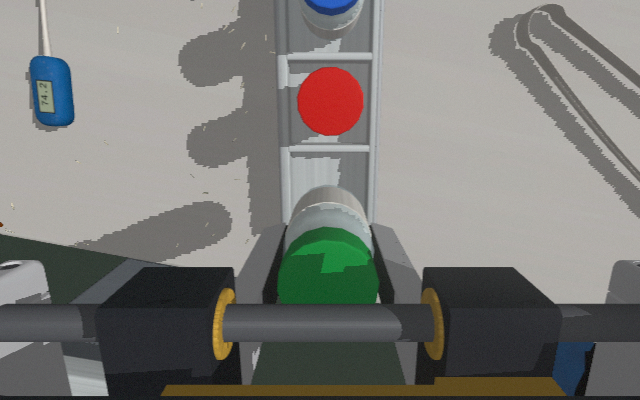

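The green jar hangs over the nearest well, and red (330,101) is in the next one. I'll lower and release it, then retreat upward to inspect.

>>> jog_arm(
  commands=[
    [[-0.5,-0.5,8,0],[0,0,16,0],[0,0,18,0],[0,0,18,0],[0,0,16,0],[0,0,10,0],[0,0,5,0],[0,0,1,0]],
  ],
)

```text
time: 31.78
position: [0.4109, -0.2374, 0.0414]
ee_rot: [[0.98, 0.198, -0.001], [0.198, -0.98, 0.001], [-0.0, -0.001, -1.0]]
ft_force: [0.4, 0.6, -1.3]
opening: 0.465
```

>>> jog_arm(
  commands=[
    [[0,0,0,0],[0,0,0,0]],
  ],
)

```text
time: 31.95
position: [0.4111, -0.238, 0.0418]
ee_rot: [[0.98, 0.198, 0.001], [0.198, -0.98, -0.001], [0.001, 0.001, -1.0]]
ft_force: [-0.2, -0.7, -2.2]
opening: 0.466
```

>>> jog_arm(
  commands=[
    [[0,0,0,0],[0,0,0,0],[0,0,0,0],[0,0,0,0],[0,0,0,0],[0,0,0,0],[0,0,0,0],[0,0,0,0]],
  ],
  grip=1,
)

```text
time: 32.62
position: [0.4106, -0.238, 0.0415]
ee_rot: [[0.98, 0.197, 0.0], [0.197, -0.98, -0.0], [0.0, 0.0, -1.0]]
ft_force: [0.0, 0.7, -0.2]
opening: 0.984
```

>>> jog_arm(
  commands=[
    [[0,0,-10,0],[0,0,-20,0],[0,0,-25,0],[0,0,-30,0],[0,0,-30,0],[0,0,-20,0],[0,0,-10,0],[0,0,0,0]],
  ],
)

```text
time: 33.28
position: [0.4118, -0.2391, 0.1895]
ee_rot: [[0.98, 0.197, 0.004], [0.197, -0.98, -0.004], [0.003, 0.005, -1.0]]
ft_force: [-0.5, 0.5, 1.6]
opening: 1.002
```

>>> jog_arm(
  commands=[
    [[0,25,-20,0],[0,35,-15,0],[0,35,0,0],[0,35,0,0],[0,35,0,0],[0,35,0,0],[0,35,0,0],[0,35,0,0]],
  ],
)

```text
time: 33.95
position: [0.4633, -0.5035, 0.2186]
ee_rot: [[0.98, 0.197, -0.002], [0.197, -0.98, 0.003], [-0.001, -0.004, -1.0]]
ft_force: [0.6, -0.5, -0.1]
opening: 1.0
```

>>> jog_arm(
  commands=[
    [[0,30,0,0],[0,15,0,0],[0,0,0,0],[0,0,0,0]],
  ],
)

```text
time: 34.28
position: [0.472, -0.5463, 0.2187]
ee_rot: [[0.981, 0.196, -0.002], [0.196, -0.981, 0.004], [-0.001, -0.004, -1.0]]
ft_force: [-0.3, 0.8, 0.4]
opening: 1.0
```

```bash
python3 - <<'E'
from h import *
s=env.read_state();print(s['time'],s['position'],s['ft_force'])
for n in ("top","scene"):
    p,d=env.snapshot(n);np.savez(n+'1.npz',p=p,d=d)
    cv2.imwrite(f'pics/{n}9.png',p[:,:,::-1])
    if n=='top':
        W=world(n,d);m=(d>0)&(W[...,2]>.088)&(W[...,2]<.112);m[:,:380]=0;m[:,460:]=0
        k,L,st,c=cv2.connectedComponentsWithStats(m.astype(np.uint8))
        t=np.array(wells([.5136,-.2162,.1983]))
        for i in range(1,k):
            if st[i,4]>60:
                q=W[L==i];ce,r=cv2.minEnclosingCircle(np.ascontiguousarray(q[:,:2]*1000).astype(np.float32));print(st[i,4],p[L==i].mean(0),np.array(ce),r,np.median(q[:,2]),np.abs(t*1000-ce).sum(1).argmin(),q[:,2].std())
E
```

```text
34.2833 [ 0.472  -0.5463  0.2187] [-0.3169  0.7787  0.4268]
242 [191.4876 170.6529  75.657 ] [ 614.5093 -195.9698] 20.112789154052734 0.09944144543805988 3 0.0022665643909573017
242 [ 57.5331  93.1446 156.0785] [ 549.0156 -209.35  ] 20.093355178833008 0.09953113444421469 2 0.0023658426333731503
251 [163.9084  48.3466  44.4422] [ 480.6706 -223.298 ] 20.317155838012695 0.09993439108482674 1 0.002455675824511109
263 [ 54.4829 125.5475  71.1407] [ 410.9505 -236.9782] 19.994033813476562 0.09983379797164066 0 0.0025522703732801565
```

View pics/top9.png

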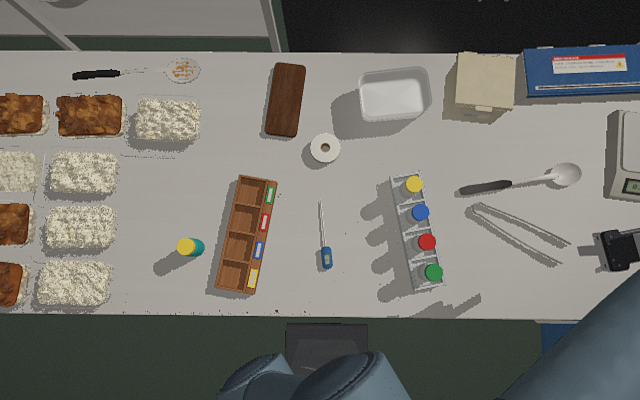

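View pics/scene9.png

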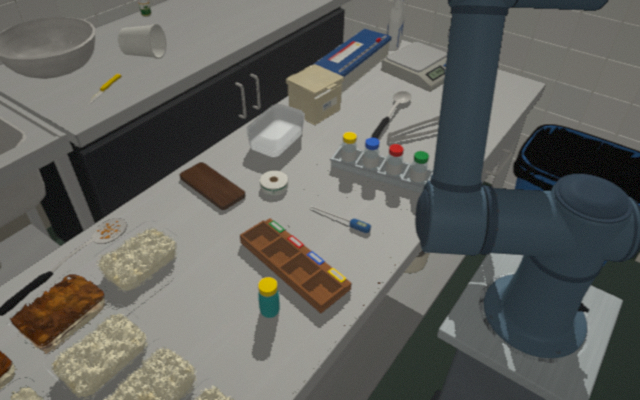

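The top view shows the caps in the steel rack from far to near: yellow (414,184), blue (420,213), red (427,242), green (433,272). The cap tops are all at 0.099–0.100 m, so every jar is upright on its well floor. The thermometer, roll and decoy are where they were, and the arm is clear.

```bash
python3 -c "
from workcell import env
print(env.job_done())"
```

```text
the job is handed in; nothing more can be done
None
```

All four jars are in the metal rack in reverse order, and I handed the job in at about 34 s of the 102 s allowed. From far to near they are yellow, blue, red and green.

**Jars:** In the last top view each cap centre was within 2–3 mm of its well centre. The cap tops measured 99–100 mm, which matches an upright jar on the 10 mm well floor.

**Bystanders:** The thermometer, label roll and turquoise lookalike show at the same pixels as at the start.

**Forces and arm:** The wrist force readings after each move stayed below about 4 N. The open gripper was parked clear of everything before hand-in.

No check failed. The measured tool position wandered by about 2 mm between readings, so I corrected for it before each descent.

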